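Read the airbrush tank's pressure with the pencil gauge

TASK

Check the pressure in the small airbrush air tank: take the pencil gauge out of its wooden stand and push its mouth squarely down over the tank's upright valve stem, feeling for it; hold it home with a firm push of about 16 N, never over 25 N, for about a second, so that the air drives the indicator bar out of the gauge's top. Then stand the gauge back upright, fully home in its stand, with the bar still out at the reading, and leave the things around where they stand.

Things in the scene. Friction and masses are not known exactly. Their poses are not given: they have to be found in the camera images.
- gauge_grip (a point): On the axis of the upright pencil gauge (79 mm long, about 0.1 kg), mid-way up its black round grip, 56 mm above its lower end. The grip is 20 mm in diameter, from 34 to 76 mm above the lower end; take it here from above, in any direction across. Below it a collar 28 mm wide (29 to 34 mm up), above it a 14 mm cap (to 79 mm). z points up along the axis.
- gauge_mouth (a point): Centre of the gauge's lower rim, z up along its axis. The steel skirt (27 mm wide at the rim, 23 mm above) is hollow: mouth 21 mm wide, narrowing within 5 mm to 17 mm. Inside, a thin plunger ends 4 mm above the rim; 18 mm up sits a rubber seal on a spring (3 N, then 1.5 N per mm) that gives 8 mm, then stops hard.
- gauge: The pencil gauge; its origin is the centre of its lower rim (the same point as gauge_mouth), z up along its axis.
- bar_top (a point): Top of the gauge's white indicator bar, 6 mm in diameter, on the gauge's axis. At rest it stands 2 mm proud of the cap (81 mm above the gauge's lower end); driven out, up to 20 mm more: leave room for it between the fingers under the gripper.
- bar (a joint): How far the gauge's indicator bar is pushed out of its top (m): 0 at rest, at most 0.020. Its stiff slide keeps it where it was pushed. The tank's unknown pressure drives it out to somewhere between 0.006 and 0.016 once the gauge is pressed home on the valve.
- tank: Fixed grey air tank, a lying cylinder 60 mm in diameter and 120 mm long (66 mm high) on two dark feet, its long axis along its y; origin under its centre on the desk. A brass valve stem stands upright on the middle of its top. The tank is heavy and does not move.
- valve_base (a point): Centre of the top of the brass nut (22 mm wide) on the tank, 74 mm above the desk, on the axis of the upright valve stem: a brass tube 14 mm in diameter with a flat open top. How far the stem stands out of the nut differs each time, 32 to 50 mm, and is not measured: find its top by feel.
- tank_centre (a point): Middle of the tank's cylinder, 36 mm above the desk. Pushing the gauge over the stem: once the rim is 4 mm past the stem's top the air pushes back with up to 3 to 6 N, and 18 mm past it the seal lands. 12 N in all (over the reading in free air, gauge in hand) is home, about 16 N is good; at 18 to 21 N the seal's hard stop is met.
- stand_seat (a point): Centre of the floor of the hole in the fixed wooden stand (66 x 66 x 30 mm block, on the desk): the floor lies 6 mm above the desk, 24 mm below the block's top. The hole is 31 mm in diameter with a 3 mm chamfer. The gauge's lower rim stands on this floor when it is home.
- pot: Bystander: loose ochre paint pot with a domed lid, 42 x 38 x 46 mm; origin at the centre of its underside, z up.
- dropper: Bystander: loose brown dropper bottle with a white tip, 26 mm wide, 81 mm tall; origin at the centre of its underside, z up.
- figure: Bystander: loose small lying figure, 39 x 22 x 12 mm; origin at the centre of its underside, z up.
There are look-alikes about, which are no part of the job. Leave any orange or purple look-alike of the gauge alone.

How it is judged:
On the way:
1. the gauge is held pressed home over the valve stem with at least 12 N for half a second, upright and centred on the stem, and its bar has come out (contact force between gauge and tank above 12 N and horizontal distance between gauge_mouth and valve_base below 0.004 m and angle between gauge_mouth's own z axis and vertical below 0.12 rad and value of joint bar above 0.005 m), for 0.5 s.
At the end, for the whole second after the job is handed in: The gauge stands at rest in its stand, its rim within 3 mm of the floor of the hole and 5 mm of its centre, upright within 0.1 rad, with the bar still more than 5 mm out (horizontal distance between gauge_mouth and stand_seat below 0.005 m and z of gauge_mouth in the frame of stand_seat below 0.003 m and angle between gauge_mouth's own z axis and vertical below 0.1 rad and linear speed of gauge below 0.02 m/s and value of joint bar above 0.005 m); the robot touches nothing.
It fails at once if the gauge and the tank are pressed together with more than 25 N (contact force between gauge and tank above 25 N).
It fails at once if the robot itself pushes on the tank with more than 10 N (contact force between any of the fingers, the arm and tank above 10 N).
It fails at once if the pot is shifted by more than 20 mm or tipped over (distance of pot from where it was at the start of the episode above 0.02 m or angle between pot's own z axis and vertical above 0.5 rad).
It fails at once if the dropper is shifted by more than 20 mm or tipped over (distance of dropper from where it was at the start of the episode above 0.02 m or angle between dropper's own z axis and vertical above 0.5 rad).
It fails at once if the figure is shifted by more than 20 mm or tipped over (distance of figure from where it was at the start of the episode above 0.02 m or angle between figure's own z axis and vertical above 0.5 rad).
It also fails if it takes over 61 s, if anything falls off the work surface, if the arm or the gripper's body presses on something with over 40 N, if the wrist force passes 120 N, or if a joint passes its speed limit or range.

ROBOT

A 7-joint arm with a two-finger parallel gripper is mounted at the origin on a cart in front of the work surface, level with it; the furniture and walls round the work are solid. World frame = base frame: x ahead of the robot, y to its left, z up, the work surface at z = 0. Lengths are in m, angles in rad, forces in N, time in s.
With the tool pointing down it reaches from about 0.425 to 0.925 m from the base axis. Payload 6.8 kg.
Tool frame: the origin (TCP) lies on the centre line of the jaws, within the pads' length; the fingertips stand 14 mm ahead of it and the grasp point (between the pads) lies 5 mm behind it (bot.finger_overhang is the distance from the TCP to the fingertips, in m); z points along the fingers, y is the line along which they close (so a half turn about z gives the same grasp; the last joint's range is limited). The gripper opens to 85 mm and grips with 20 to 120 N. Pads are 22 mm wide; open, the fingers measure 114 mm over their backs; the gripper's body (76 mm by 85 mm) begins 54 mm behind the grasp point. The pads swing forward as they close: fully open they stand 13 mm farther back than shut.
Start: joints at [1.148, 0.477, 0.022, 1.555, -0.011, 1.109, -0.083], TCP at [0.209, -0.642, 0.245] pointing down, gripper open.
Joint ranges: [-2.96, 2.96], [-0.34, 2.1], [-1.41, 1.46], [0.24, 2.44], [-1.37, 4.51], [0.17, 1.92], [-2.96, 2.96]. Speed limits (rad/s): [2.39, 2.39, 3.14, 3.14, 3.14, 3.14, 3.14].

INTERFACE

Orientations are given as a unit quaternion [w, x, y, z].
In Python, from station import bot gives the robot as it stands.
- The arm moves only by the shell command python3 -m inch 'ROWS' [OPENING] [FORCE]. ROWS is JSON, a list of rows, each a list of 4 numbers: the shift along the tool's x, y, z in m, then the turn about the tool's z in degrees. A call has 1 to 12 rows; each row shifts and turns the commanded pose from where the row before left it, along the tool's axes as they then stand; what a row does not reach is not made up. A row lasts 1/10 s, in which the tool goes at most 50 mm and 8.59 degrees, less where a joint would pass 70% of its speed; a pose out of reach is approached as far as the arm can. A call is refused whole if a number of a shift passes 0.05 or a number of a turn 8.59, either way. A call with a gripper value outside its range is refused whole. OPENING is the finger opening in m, from 0 to 0.0854, set as the call begins (- or left out, the last holds). The fingers move at their own pace and stop on an object; FORCE is the grip in N (left out, the last holds). Time passes only in rows, so rows that do not move let the fingers close. It gives the time, the measured TCP pose, the force, the opening and the grip force at its end, in the units of the state.
- bot.get_obs(): the state, without advancing time (a new reading comes with each control period).
- bot.read_camera(name): name is "scene" or "top" or "wrist"; returns a dict with "color" (384x512x3 uint8, red, green, blue), "mtx" (3x3 intrinsics, pixels), "world_from_camera" (4x4, takes a point from camera to world coordinates); the wrist camera has in their place "hand_eye" (4x4, takes a point from camera to tool coordinates, whose origin is the TCP and whose axes are the flange's). Camera axes: x right, y up, looking along -z (the intrinsics and any distortion apply to the point x, -y, -z); pixel columns grow to the right and rows downward; lengths in m; the calibration is good to about 2 mm. A picture is of the moment at which its call begins: read the wrist's pose just before it. There is no depth.
- bot.hand_in(): hands the job in; it is judged then, once.
The state is a dict: "t": time; "q": joint angles; "joint_vel": joint speeds; "joint_torque": joint torques, N m; "eef_pos": TCP position; "tool_rot": TCP orientation; "contact_force": force on the tool from outside, world axes, zero at the start; "torque": the same for the moment, N m; "gripper_width": opening from 0.0 (shut) to 1.0 (fully open); "grasp_force": force on a finger pad.
Only numpy, scipy, OpenCV 4.12 (cv2) and the standard library are available. Lean on these libraries where they do the work, as an engineer would, in place of code of your own. Each camera call takes 0.05 s, during which the arm holds its last target. There are 200 camera calls.

## Working session

There is one attempt and no reset: what is moved stays moved. The work goes in short steps, Python scripts to look and compute and a shell command to move; the robot and the scene stay as the last step left them, time stands still between calls to the robot, and variables do not carry over. Pictures are saved under pics/ and viewed, at most 10 in all, crops included, and the job is handed in when it is done.

```bash
mkdir -p pics
python3 - <<'E'
from station import bot
import cv2,numpy as np
o=bot.get_obs();print(o['t'],o['eef_pos'],o['tool_rot'],o['contact_force'],o['gripper_width'])
for n in("scene","top"):
    r=bot.read_camera(n);cv2.imwrite(f'pics/{n}0.png',r['color'][:,:,::-1]);np.savez(f'pics/{n}0.npz',**{k:r[k] for k in r})
    print(n,r.keys(),r['mtx'],r['world_from_camera'])
a=cv2.imread('pics/scene0.png');b=cv2.imread('pics/top0.png')
E
```

```text
0.0 [ 0.2087926  -0.6412819   0.24433669] [-8.96024527e-04  9.87635451e-01  1.56765324e-01 -2.13318479e-04] [0.35607318 0.4444575  0.00056364] 1.0026724149715684
scene dict_keys(['color', 'mtx', 'world_from_camera']) [[435.53326505   0.         257.68605946]
 [  0.         435.53326505 194.17351238]
 [  0.           0.           1.        ]] [[-0.41179782  0.37977579 -0.82836761 -0.16033391]
 [-0.91088822 -0.19803459  0.36202893  0.37181619]
 [-0.02655562  0.90363303  0.42748351  0.45082779]
 [ 0.          0.          0.          1.        ]]
top dict_keys(['color', 'mtx', 'world_from_camera']) [[452.72468162   0.         252.04836011]
 [  0.         452.72468162 190.76985287]
 [  0.           0.           1.        ]] [[-2.74273384e-02  9.93247263e-01 -1.12728063e-01  4.14898412e-01]
 [-9.99620459e-01 -2.75438371e-02  5.24161969e-04  4.34227426e-02]
 [-2.58434096e-03  1.12699654e-01  9.93625739e-01  1.07982808e+00]
 [ 0.00000000e+00  0.00000000e+00  0.00000000e+00  1.00000000e+00]]
```

View pics/top0.png

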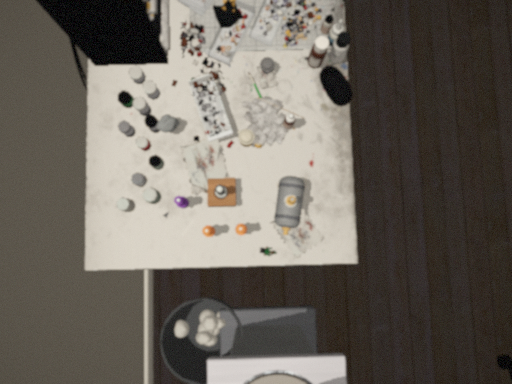

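View pics/scene0.png

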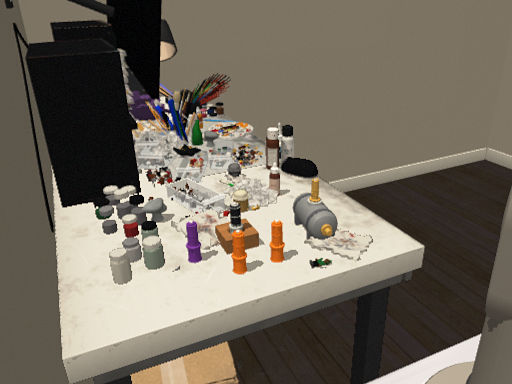

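The top view shows the stand with the black gauge at about (222,192) and the tank with its brass valve at (290,201). The orange look-alikes are at (209,231) and (241,229), with the purple one at (181,202). The dropper is at about (290,118), the pot at (247,138) and the figure at (268,251). The scene view agrees.

```bash
cat > h.py <<'E'
import numpy as np,cv2
from scipy.spatial.transform import Rotation as R
def ray(K,T,uv):
    d=np.array([(uv[0]-K[0,2])/K[0,0],-(uv[1]-K[1,2])/K[1,1],-1.]);return T[:3,3],T[:3,:3]@d
def onplane(K,T,uv,z):
    o,d=ray(K,T,uv);return o+d*(z-o[2])/d[2]
def blobs(rgb,lo,hi,amin=15):
    m=cv2.inRange(cv2.cvtColor(rgb,cv2.COLOR_RGB2HSV),lo,hi)
    n,l,s,c=cv2.connectedComponentsWithStats(m);return [(c[i].round(1),s[i]) for i in range(1,n) if s[i][4]>=amin]
def quatR(q): return R.from_quat([q[1],q[2],q[3],q[0]]).as_matrix()
E
python3 - <<'E'
from h import *
r=np.load('pics/top0.npz');K,T,I=r['mtx'],r['world_from_camera'],r['color']
for n,lo,hi,z in(('brown',(5,90,50),(17,220,200),.03),('orange',(3,170,180),(16,255,255),.08),('brass',(15,100,120),(28,255,255),.1),('purple',(125,80,40),(160,255,255),.08)):
    for c,s in blobs(I,lo,hi):
        print(n,c,s,onplane(K,T,c,z).round(3))
m=cv2.inRange(I,(0,0,0),(120,120,120))
for n,p,z in(('gauge top',(222,190),.087),('stand box',(222,192.5),.03),('tank',(290,201),.066),('fig',(268,251),.01),('drop',(290,118),.08),('pot',(247,138),.046)):print(n,onplane(K,T,p,z).round(3))
a=I[120:270,150:330];cv2.imwrite('pics/c1.png',cv2.resize(a[:,:,::-1],None,fx=4.4,fy=4,interpolation=cv2.INTER_CUBIC)[:600])
print(R.from_matrix(quatR([-8.96e-04,9.8763e-01,1.5677e-01,-2.1e-04])).as_matrix().round(3))
E
```

```text
brown [224.1   6. ] [221   0   7  11  23] [0.991 0.099 0.03 ]
brown [310.6  14.6] [308  13   7   4  20] [ 0.963 -0.112  0.03 ]
brown [183.6  41.4] [182  37   5   9  31] [0.903 0.199 0.03 ]
brown [317.2  54.6] [311  50  14   9  55] [ 0.861 -0.124  0.03 ]
brown [215.1  75.5] [213  73   5   6  20] [0.815 0.124 0.03 ]
brown [221.5 192.2] [207 178  29  28 592] [0.533 0.114 0.03 ]
brown [244.9 228.4] [243 225   4   8  18] [0.447 0.062 0.03 ]
brown [211.4 230.5] [209 226   6   9  43] [0.444 0.139 0.03 ]
brass [232.3   1.4] [229   0   6   5  18] [0.963 0.076 0.1  ]
brass [288.   32.9] [286  30   5   7  25] [ 0.884 -0.048  0.1  ]
brass [230.2 198.3] [227 194   8   9  28] [0.511 0.091 0.1  ]
brass [290.  200.9] [287 197   8   7  30] [ 0.502 -0.039  0.1  ]
brass [285.2 229.8] [283 227   6   7  28] [ 0.439 -0.026  0.1  ]
purple [182.5 202.3] [176 197  12  10  70] [0.507 0.198 0.08 ]
gauge top [0.531 0.109 0.087]
stand box [0.532 0.113 0.03 ]
tank [ 0.504 -0.042  0.066]
fig [0.393 0.009 0.01 ]
drop [ 0.692 -0.048  0.08 ]
pot [0.656 0.051 0.046]
[[ 0.951  0.31  -0.001]
 [ 0.31  -0.951  0.002]
 [-0.    -0.002 -1.   ]]
```

View pics/c1.png

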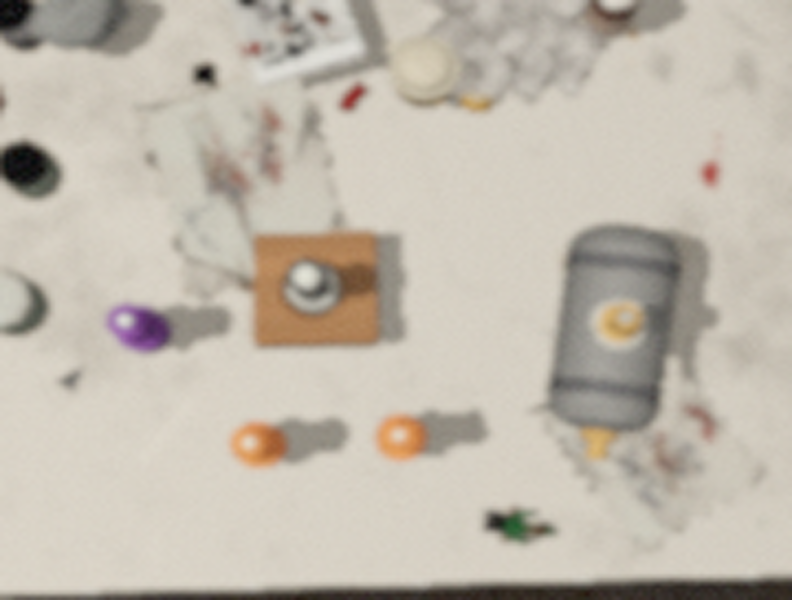

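```bash
python3 -m inch '[[0,0,0,6],[0,0,0,6],[0,0,0,6],[0.024,-0.043,0,0],[0.024,-0.043,0,0],[0.024,-0.043,0,0],[0.024,-0.043,0,0],[0.022,-0.043,0,0],[0.022,-0.043,0,0],[0.022,-0.043,0,0],[0.022,-0.043,0,0],[0.022,-0.043,0,0]]' 0.06 40
python3 -m inch '[[0.022,-0.043,0,0],[0.022,-0.043,0,0],[0.022,-0.043,0,0],[0.015,-0.043,0,0],[0.01,-0.043,0,0],[0,0,0,0],[0,0,0,0]]'
python3 - <<'E'
from station import bot
from h import *
o=bot.get_obs();print(o['t'],o['eef_pos'],quatR(o['tool_rot']).round(3),o['contact_force'])
r=bot.read_camera('wrist');print(r['mtx'],r['hand_eye'].round(4), [k for k in r])
cv2.imwrite('pics/w1.png',r['color'][:,:,::-1]);np.savez('pics/w1.npz',**r,p=o['eef_pos'],q=o['tool_rot'])
E
```

```text
t: 1.3
eef_pos: [0.4151, -0.2528, 0.2452]
tool_rot: [0.0, 1.0, 0.0, -0.0]
contact_force: [1.0, -1.1, -0.3]
gripper_width: 0.701
grasp_force: 0.0
t: 2.0
eef_pos: [0.5055, -0.0386, 0.245]
tool_rot: [0.0, 1.0, 0.002, -0.0]
contact_force: [-0.2, -1.1, -0.4]
gripper_width: 0.701
grasp_force: 0.0
2.0 [ 0.50548831 -0.03862995  0.24496472] [[ 1.     0.004 -0.001]
 [ 0.004 -1.    -0.   ]
 [-0.001  0.    -1.   ]] [-0.23658863 -1.06137533 -0.39915363]
[[303.90549627   0.         257.17610439]
 [  0.         303.90549627 189.94265807]
 [  0.           0.           1.        ]] [[ 6.000e-04  9.456e-01  3.254e-01  8.380e-02]
 [ 1.000e+00 -4.000e-04 -7.000e-04 -9.000e-04]
 [-6.000e-04  3.254e-01 -9.456e-01 -1.280e-01]
 [ 0.000e+00  0.000e+00  0.000e+00  1.000e+00]] ['color', 'mtx', 'hand_eye']
```

View pics/w1.png

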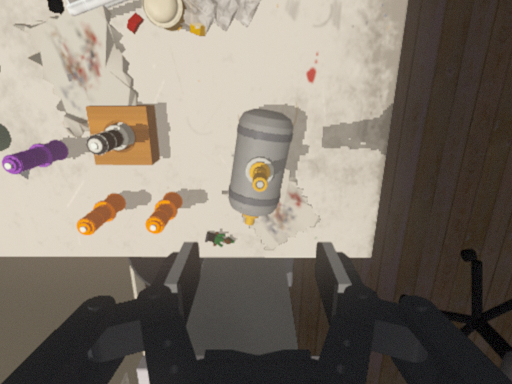

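The wrist picture shows the nut at about (260,170) with the stem top at (260,184), and the gauge with its bar top at (95,145) in the stand block centred near (122,135).

Run:
```python
from h import *
r=np.load('pics/w1.npz');K,I=r['mtx'],r['color']
W=np.eye(4);W[:3,:3]=quatR(r['q']);W[:3,3]=r['p'];T=W@r['hand_eye']
m=cv2.inRange(cv2.cvtColor(I,cv2.COLOR_RGB2HSV),(5,120,60),(19,255,255))
n,l,s,c=cv2.connectedComponentsWithStats(m)
for i in range(1,n):
    if s[i][4]>300: print('brown',c[i],s[i])
i=l[160,130] ; 
cnt=cv2.findContours((l==i).astype(np.uint8),0,2)[0][0];hull=cv2.convexHull(cnt)
P=np.array([onplane(K,T,p,.03)[:2]*1000 for p in hull[:,0].astype(float)]).astype(np.float32)
print('stand top rect mm',cv2.minAreaRect(P), P.round(0).tolist())
for n,p,z in(('gaugetop',(95,145),.087),('nut',(260,170.5),.074),):print(n,onplane(K,T,p,z))
for z in(.106,.115,.124):print('stem top',onplane(K,T,(259.8,184.5),z))
a=np.hstack([cv2.resize(I[95:175,70:170],(500,400),interpolation=2),cv2.resize(I[145:205,240:285],(300,400),interpolation=2)])
cv2.imwrite('pics/c2.png',a[:,:,::-1])
```

```text
brown [122.97238252 132.46042869] [  86  106   67   59 2426]
brown [164.04755784 211.59125964] [146 192  36  42 778]
brown [101.49678112 213.22961373] [ 77 194  49  41 932]
stand top rect mm ((534.757080078125, 115.65254211425781), (64.93192291259766, 67.73250579833984), 0.23414713144302368) [[567.0, 85.0], [566.0, 84.0], [561.0, 83.0], [543.0, 82.0], [514.0, 83.0], [504.0, 84.0], [502.0, 127.0], [503.0, 149.0], [506.0, 149.0], [558.0, 149.0], [564.0, 149.0], [566.0, 149.0], [567.0, 146.0]]
gaugetop [0.53514654 0.11571269 0.087     ]
nut [ 0.50720903 -0.04080416  0.074     ]
stem top [ 0.50262573 -0.0403525   0.106     ]
stem top [ 0.50555102 -0.04025349  0.115     ]
stem top [ 0.50847631 -0.04015448  0.124     ]
```

View pics/c2.png

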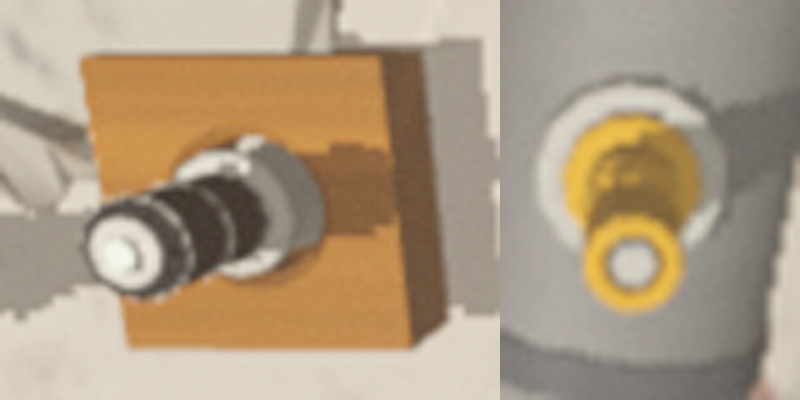

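```bash
python3 -m inch '[[0.007,-0.0385,0,0],[0.007,-0.0385,0,0],[0.007,-0.0385,0,0],[0.007,-0.0385,0,0],[0,0,0,0],[0,0,0,0]]'
cat > look.py <<'E'
import sys
from station import bot
from h import *
o=bot.get_obs();r=bot.read_camera('wrist');n=sys.argv[1]
print(o['t'],o['eef_pos'].round(4) if hasattr(o['eef_pos'],'round') else o['eef_pos'],np.round(o['contact_force'],2))
I=r['color'];cv2.imwrite(f'pics/{n}.png',I[:,:,::-1]);np.savez(f'pics/{n}.npz',**r,p=o['eef_pos'],q=o['tool_rot'])
E
python3 look.py w2
python3 - <<'E'
from h import *
r=np.load('pics/w2.npz');I=r['color']
cv2.imwrite('pics/c3.png',cv2.resize(I[110:230,190:350],(800,600),interpolation=2)[:,:,::-1])
E
```

```text
t: 2.65
eef_pos: [0.5335, 0.1132, 0.245]
tool_rot: [0.0, 1.0, -0.0, -0.0]
contact_force: [-0.2, -0.5, -0.6]
gripper_width: 0.704
grasp_force: 0.0
2.65 [0.5335 0.1132 0.245 ] [-0.24 -0.54 -0.56]
```

View pics/c3.png

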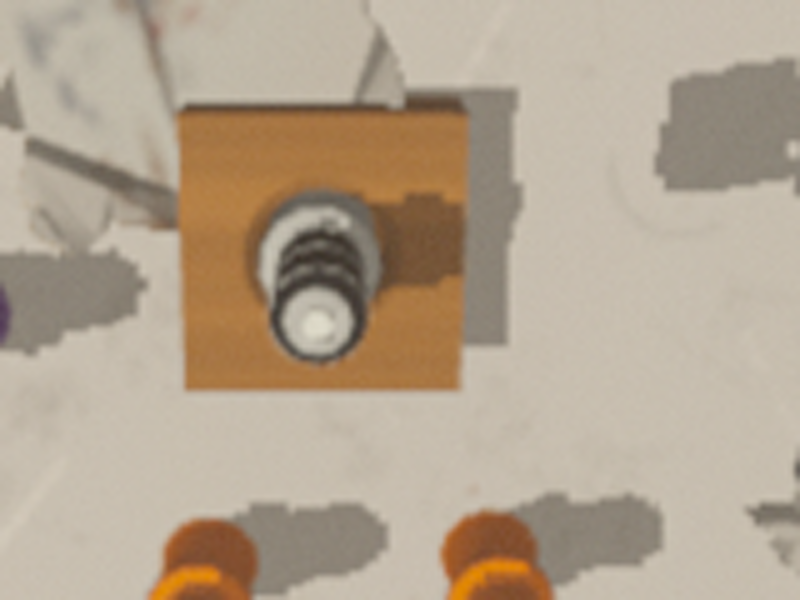

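The crop shows the bar top at pixel (253.8,174.4), the stand's top face from about (226,132) to (283,188), and both orange gauges clear below.

Run:
```python
from h import *
r=np.load('pics/w2.npz');K=r['mtx']
W=np.eye(4);W[:3,:3]=quatR(r['q']);W[:3,3]=r['p'];T=W@r['hand_eye']
f=lambda x,y:(190+x/5,110+y/5)
print('bar',onplane(K,T,f(319,322),.087),'cap ring',onplane(K,T,f(318,318),.085))
c=[onplane(K,T,f(*p),.03) for p in((180,110),(467,112),(460,388),(185,388))]
print(np.round(c,4),np.mean(c,0))
```

```text
bar [0.53489064 0.11708637 0.087     ] cap ring [0.53513151 0.11730055 0.085     ]
[[0.5678 0.1486 0.03  ]
 [0.5674 0.0843 0.03  ]
 [0.5021 0.0841 0.03  ]
 [0.5021 0.1496 0.03  ]] [0.53484089 0.11667511 0.03      ]
```

```bash
python3 -m inch '[[0.0015,-0.0035,0,0],[0,0,0.04,0],[0,0,0.04,0],[0,0,0.04,0],[0,0,0.035,0],[0,0,0.02,0],[0,0,0.012,0],[0,0,0,0],[0,0,0,0],[0,0,0,0]]'
python3 -m inch '[[0,0,0,0],[0,0,0,0],[0,0,0,0],[0,0,0,0],[0,0,0,0],[0,0,0,0]]' 0.012 40; python3 look.py w3
```

```text
t: 3.7
eef_pos: [0.5361, 0.1179, 0.0597]
tool_rot: [-0.0, 1.0, 0.0, 0.001]
contact_force: [0.8, 0.2, -0.2]
gripper_width: 0.701
grasp_force: 0.0
t: 4.3
eef_pos: [0.5354, 0.118, 0.0588]
tool_rot: [-0.0, 1.0, 0.0, 0.0]
contact_force: [0.2, -0.1, 5.7]
gripper_width: 0.224
grasp_force: 39.1
4.3 [0.5354 0.118  0.0588] [ 0.21 -0.05  5.72]
```

```bash
python3 -m inch '[[0,0,0,0],[0,0,0,0],[0,0,-0.01,0],[0,0,-0.02,0],[0,0,-0.035,0],[0,0,-0.035,0],[0,0,-0.03,0],[0,0,-0.01,0],[-0.007,0.038,0,0],[-0.007,0.038,0,0],[-0.007,0.04,0,0],[-0.007,0.04,0,0]]' 0.012 80
python3 -m inch '[[0,0,0,0],[0,0,0,0],[0,0,0,0],[0,0,0,0],[0,0,0,0]]'; python3 look.py w4;  python3 - <<'E'
from h import *
r=np.load('pics/w4.npz');I=r['color']
cv2.imwrite('pics/c4.png',cv2.resize(I[100:384,130:390],(650,600),interpolation=2)[:,:,::-1])
E
```

```text
t: 5.55
eef_pos: [0.5058, -0.0396, 0.1974]
tool_rot: [0.0, 1.0, 0.001, -0.001]
contact_force: [0.4, -1.3, -1.7]
gripper_width: 0.216
grasp_force: 78.3
t: 6.05
eef_pos: [0.5072, -0.0369, 0.1981]
tool_rot: [-0.0, 1.0, 0.001, -0.0]
contact_force: [-0.8, -0.1, -1.5]
gripper_width: 0.213
grasp_force: 78.3
6.05 [ 0.5072 -0.0369  0.1981] [-0.79 -0.14 -1.48]
```

View pics/c4.png

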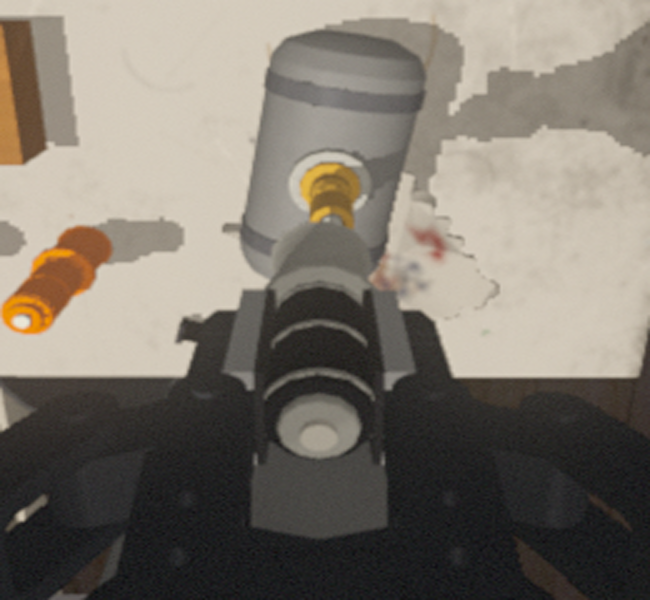

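The crop shows the gauge held upright, its axis at about column 258, and the stem just beyond the skirt with the nut near (262,186). The stem lies slightly to tool +y.

Run:
```python
from h import *
r=np.load('pics/w4.npz');K,I=r['mtx'],r['color']
W=np.eye(4);W[:3,:3]=quatR(r['q']);W[:3,3]=r['p'];T=W@r['hand_eye']
m=cv2.inRange(cv2.cvtColor(I[165:215,235:300],cv2.COLOR_RGB2HSV),(15,130,60),(30,255,255))
ys,xs=np.nonzero(m)
for y in range(ys.min(),ys.max()+1):
    q=xs[ys==y]; 
    if len(q): print(y+165,q.min()+235,q.max()+235,end=' | ')
print()
for uv in((262,184),(262,186),(262,188)):
    P=onplane(K,T,uv,.074);print(uv,P,'tool shift',(P[0]-r['p'][0]).round(4),(-(P[1]-r['p'][1])).round(4))
```

```text
177 260 264 | 178 257 266 | 179 256 267 | 180 254 269 | 181 253 270 | 182 252 271 | 183 252 271 | 184 251 272 | 185 251 272 | 186 250 272 | 187 250 272 | 188 250 273 | 189 251 273 | 190 251 273 | 191 251 272 | 192 251 272 | 193 252 271 | 194 252 271 | 195 253 270 | 196 254 269 | 197 254 269 | 198 254 269 | 199 255 269 | 200 254 269 | 201 254 269 | 202 254 270 | 203 254 270 | 204 254 270 | 205 267 270 | 206 268 270 | 207 270 270 | 
(262, 184) [ 0.50969794 -0.040363    0.074     ] tool shift 0.0025 0.0034
(262, 186) [ 0.50786245 -0.04037863  0.074     ] tool shift 0.0006 0.0034
(262, 188) [ 0.50601864 -0.04039434  0.074     ] tool shift -0.0012 0.0035
```

```bash
python3 -m inch '[[0,0.003,0,0],[0,0,0.009,0],[0,0,0.009,0],[0,0,0,0],[0,0,0,0]]'
python3 -m inch '[[0,0,0.003,0],[0,0,0.003,0],[0,0,0,0]]'
python3 -m inch '[[0,0,0.002,0],[0,0,0.002,0],[0,0,0,0]]'
```

```text
t: 6.6
eef_pos: [0.5068, -0.0411, 0.1797]
tool_rot: [-0.0, 1.0, 0.0, -0.001]
contact_force: [-0.5, -0.1, -1.8]
gripper_width: 0.213
grasp_force: 78.3
t: 6.9
eef_pos: [0.5069, -0.0412, 0.174]
tool_rot: [0.0, 1.0, 0.0, -0.0]
contact_force: [1.0, -0.9, -2.1]
gripper_width: 0.218
grasp_force: 78.3
t: 7.2
eef_pos: [0.5069, -0.0412, 0.17]
tool_rot: [0.0, 1.0, 0.0, -0.0]
contact_force: [0.3, -0.6, -1.1]
gripper_width: 0.214
grasp_force: 78.3
```

```bash
python3 -m inch '[[0,0,0.002,0],[0,0,0.001,0],[0,0,0,0]]'|grep -E 'eef|contact'
python3 -m inch '[[0,0,0.002,0],[0,0,0.001,0],[0,0,0,0]]'|grep -E 'eef|contact'
python3 -m inch '[[0,0,0.002,0],[0,0,0.001,0],[0,0,0,0]]'|grep -E 'eef|contact'
```

```text
eef_pos: [0.507, -0.0412, 0.1671]
contact_force: [0.4, -0.0, -1.6]
eef_pos: [0.507, -0.0412, 0.1641]
contact_force: [-0.3, -0.5, -1.4]
eef_pos: [0.5073, -0.0411, 0.1613]
contact_force: [0.3, 0.7, -0.6]
```

```bash
python3 -m inch '[[0,0,0.002,0],[0,0,0.001,0],[0,0,0,0]]'|grep -E 'eef|contact'
python3 -m inch '[[0,0,0.002,0],[0,0,0.001,0],[0,0,0,0]]'|grep -E 'eef|contact'
```

```text
eef_pos: [0.5073, -0.0412, 0.1583]
contact_force: [-0.3, -0.5, 0.0]
eef_pos: [0.5073, -0.0412, 0.1553]
contact_force: [-0.3, -0.4, 1.6]
```

```bash
python3 -m inch '[[0,0,0.002,0],[0,0,0.001,0],[0,0,0,0]]'|grep -E 'eef|contact'
python3 -m inch '[[0,0,0.002,0],[0,0,0,0]]'|grep -E 'eef|contact'
python3 -m inch '[[0,0,0.002,0],[0,0,0,0]]'|grep -E 'eef|contact'
```

```text
eef_pos: [0.5072, -0.0412, 0.1522]
contact_force: [0.8, 0.1, 3.0]
eef_pos: [0.5072, -0.0412, 0.1502]
contact_force: [1.0, -0.8, 2.6]
eef_pos: [0.5074, -0.0411, 0.1485]
contact_force: [-0.7, -0.7, 6.1]
```

```bash
python3 -m inch '[[0,0,0.002,0],[0,0,0,0]]'|grep -E 'eef|contact'
python3 -m inch '[[0,0,0.0015,0],[0,0,0,0]]'|grep -E 'eef|contact|grip'
```

```text
eef_pos: [0.5074, -0.0411, 0.1467]
contact_force: [-0.8, -1.7, 8.8]
eef_pos: [0.5074, -0.0412, 0.1455]
contact_force: [-1.9, -0.9, 9.7]
gripper_width: 0.217
```

```bash
python3 -m inch '[[0,0,0.0015,0],[0,0,0,0]]'|grep -E 'eef|contact'
python3 -m inch '[[0,0,0.0012,0],[0,0,0,0]]'|grep -E 'eef|contact|t:'
```

```text
eef_pos: [0.5075, -0.0412, 0.1442]
contact_force: [-2.6, -0.9, 12.0]
t: 10.2
eef_pos: [0.5075, -0.0412, 0.1431]
tool_rot: [0.0, 1.0, 0.0, 0.0]
contact_force: [-3.6, -0.0, 14.1]
```

```bash
python3 -m inch '[[0,0,0.0003,0],[0,0,0,0],[0,0,0,0],[0,0,0,0],[0,0,0,0],[0,0,0,0]]'|grep -E 'eef|contact|grip|torq'
python3 -m inch '[[0,0,0,0],[0,0,0,0],[0,0,0,0],[0,0,0,0],[0,0,0,0],[0,0,0,0]]'|grep -E 'eef|contact|t:'
```

```text
eef_pos: [0.5075, -0.0412, 0.143]
contact_force: [-4.0, -0.5, 14.6]
gripper_width: 0.213
t: 11.4
eef_pos: [0.5075, -0.0411, 0.143]
tool_rot: [0.0, 1.0, 0.0, 0.0]
contact_force: [-2.1, -0.6, 14.4]
```

```bash
python3 -m inch '[[0,0,-0.005,0],[0,0,-0.01,0],[0,0,-0.02,0],[0,0,-0.02,0],[0.007,-0.039,0,0],[0.007,-0.04,0,0],[0.007,-0.04,0,0],[0.007,-0.04,0,0],[0,0,0,0],[0,0,0,0],[0,0,0,0],[0,0,0,0]]'
python3 look.py w5;  python3 - <<'E'
from h import *
r=np.load('pics/w5.npz');I=r['color']
cv2.imwrite('pics/c5.png',cv2.resize(I[100:384,130:390],(650,600),interpolation=2)[:,:,::-1])
E
```

```text
t: 12.6
eef_pos: [0.5348, 0.1161, 0.1965]
tool_rot: [0.0, 1.0, -0.001, -0.0]
contact_force: [-0.2, -0.4, -1.4]
gripper_width: 0.219
grasp_force: 78.5
12.6 [0.5348 0.1161 0.1965] [-0.23 -0.42 -1.41]
```

View pics/c5.png

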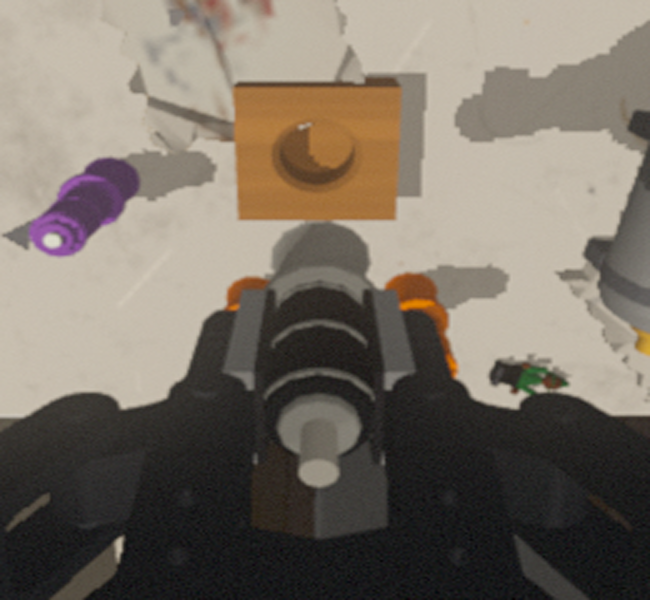

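The bar is clearly out (crop (320,470)) and the gauge is still upright in the grip. The empty hole is centred near crop (314,155), pixel (255.7,173.2).

Run:
```python
from h import *
r=np.load('pics/w5.npz');K=r['mtx']
W=np.eye(4);W[:3,:3]=quatR(r['q']);W[:3,3]=r['p'];T=W@r['hand_eye']
f=lambda x,y:(130+x/2.5,100+y*284/600)
P=onplane(K,T,f(314.5,155),.03);print(P)
c=[onplane(K,T,f(*p),.03) for p in((235,88),(400,88),(396,218),(240,218))];print(np.mean(c,0))
```

```text
[0.53470002 0.11802561 0.03      ]
[0.53458606 0.1167091  0.03      ]
```

```bash
python3 -m inch '[[0.0005,-0.002,0.03,0],[0,0,0.03,0],[0,0,0.025,0],[0,0,0,0],[0,0,0,0]]'|grep -E 'eef|contact'
python3 -m inch '[[0,0,0.01,0],[0,0,0.01,0],[0,0,0.005,0],[0,0,0,0]]'|grep -E 'eef|contact'
```

```text
eef_pos: [0.5356, 0.1193, 0.1121]
contact_force: [0.8, -0.5, -1.5]
eef_pos: [0.535, 0.1196, 0.0861]
contact_force: [0.4, -1.4, -0.9]
```

```bash
python3 -m inch '[[0,0.001,0.004,0],[0,0,0.003,0],[0,0,0,0]]'|grep -E 'eef|contact'
python3 -m inch '[[0,0,0.004,0],[0,0,0.004,0],[0,0,0,0]]'|grep -E 'eef|contact'
```

```text
eef_pos: [0.5353, 0.1187, 0.0795]
contact_force: [-0.3, -0.0, -1.1]
eef_pos: [0.5351, 0.1187, 0.0712]
contact_force: [-1.4, -0.6, -0.5]
```

```bash
python3 -m inch '[[0,0,0.004,0],[0,0,0.004,0],[0,0,0,0]]'|grep -E 'eef|contact'
python3 -m inch '[[0,0,0.002,0],[0,0,0.001,0],[0,0,0,0]]'|grep -E 'eef|contact'
```

```text
eef_pos: [0.5351, 0.1187, 0.0632]
contact_force: [-0.2, -0.1, -0.5]
eef_pos: [0.5355, 0.1189, 0.0607]
contact_force: [0.0, -0.7, -1.2]
```

```bash
python3 -m inch '[[0,0,0.001,0],[0,0,0.0005,0],[0,0,0,0]]'|grep -E 'eef|contact'
python3 -m inch '[[0,0,0.001,0],[0,0,0,0]]'|grep -E 'eef|contact'
```

```text
eef_pos: [0.5355, 0.1189, 0.0593]
contact_force: [-0.4, 0.3, -2.3]
eef_pos: [0.5357, 0.1189, 0.0589]
contact_force: [-1.8, -0.6, 5.8]
```

```bash
python3 -m inch '[[0,0,0,0],[0,0,0,0],[0,0,0,0],[0,0,0,0],[0,0,0,0]]' 0.05 40
python3 -m inch '[[0,0,-0.01,0],[0,0,-0.03,0],[0,0,-0.04,0],[0,0,-0.04,0],[0,0,-0.04,0],[0,0,-0.03,0],[0,0,0,0],[0,0,0,0],[0,0,0,0]]'
python3 look.py w6;  python3 - <<'E'
from h import *
r=np.load('pics/w6.npz');I=r['color']
cv2.imwrite('pics/c6.png',cv2.resize(I[60:260,130:390],(780,600),interpolation=2)[:,:,::-1])
E
```

```text
t: 15.75
eef_pos: [0.5355, 0.1189, 0.0583]
tool_rot: [-0.0, 1.0, 0.0, -0.0]
contact_force: [-0.2, 0.8, 0.1]
gripper_width: 0.584
grasp_force: 0.0
t: 16.65
eef_pos: [0.5348, 0.1185, 0.2475]
tool_rot: [0.0, 1.0, 0.0, -0.001]
contact_force: [-0.1, -0.4, -0.6]
gripper_width: 0.588
grasp_force: 0.0
16.65 [0.5348 0.1185 0.2475] [-0.13 -0.4  -0.6 ]
```

View pics/c6.png

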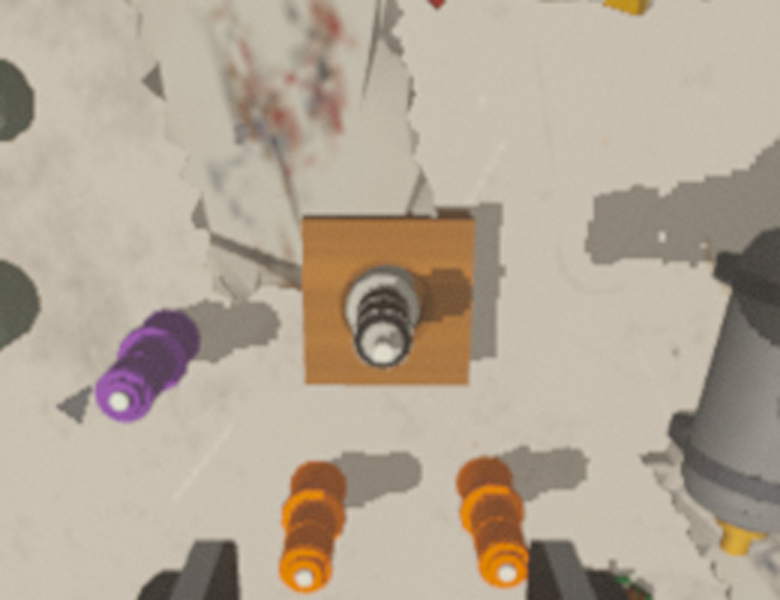

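The gauge stands upright and seated in its stand (cap at crop (382,343)) with the bar out, and the look-alikes are undisturbed. I'm handing in.

```bash
python3 -c "
from station import bot
print(bot.hand_in())"
```

```text
the job is handed in; nothing more can be done
None
```

The gauge was held home on the valve stem at about 16 N for just over a second. It is now back upright and fully home in its stand with the bar still out, nothing else was knocked, and the job is handed in (no verdict was returned).

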